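# Load a core carrier into the scanner carriage and run it under the scan head

### The arm

A 7-joint arm with a two-finger parallel gripper is mounted at the origin on the work surface. World frame = base frame: x ahead of the robot, y to its left, z up, the work surface at z = 0. Lengths are in m, angles in rad, forces in N, time in s.
With the tool pointing down it reaches from about 0.425 to 0.925 m from the base axis. Payload 6.8 kg.
Tool frame: the origin (TCP) lies on the mounting face of the last link; the fingertips stand 173 mm ahead of it and the grasp point (between the pads) lies 155 mm ahead of it (grip_point_offset is the distance from the TCP to the grasp point, in m); x points along the fingers, z is the direction in which the jaws open and shut, and the axes are right-handed (so a half turn about x gives the same grasp; the last joint's range is limited). The gripper opens to 85 mm and grips with 20 to 120 N. Pads are 22 mm wide; open, the fingers measure 114 mm over their backs; the gripper's body (76 mm by 85 mm) begins 54 mm behind the grasp point. The pads swing forward as they close: fully open they stand 13 mm farther back than shut.
Start: joints at [1.148, 0.477, 0.022, 1.555, -0.011, 1.109, -0.083], TCP at [0.209, -0.642, 0.405] pointing down, gripper open.
Joint ranges: [-2.96, 2.96], [-0.34, 2.1], [-1.41, 1.46], [0.24, 2.44], [-1.37, 4.51], [0.17, 1.92], [-2.96, 2.96]. Speed limits (rad/s): [2.39, 2.39, 3.14, 3.14, 3.14, 3.14, 3.14].

### API

Orientations are given as a rotation vector (axis times angle).
In Python, from bench import * gives the robot as it stands. The module is installed in compiled form; this text tells all that it offers.
- The arm moves only by the tool servo_tool, never from a script. Its argument "motion" is a list of rows, each a list of 5 numbers: the shift along the tool's x, y, z in m, then the turn about the tool's x in degrees, then the gripper command: -1 is fully open, 1 is shut, values between are in proportion. In form: [[dx, dy, dz, turn, fingers], ...]. A call has 1 to 8 rows; each row is the pose to reach, as a shift and turn from the pose measured when the call began, along the tool's axes at that moment; what a row does not reach only later rows make up. A row lasts 1/10 s, in which the tool goes at most 50 mm and 8.59 degrees, less where a joint would pass 70% of its speed; a pose out of reach is approached as far as the arm can. A call with a gripper value outside its range is refused whole. The fingers move at their own pace and stop on an object; "force" is the grip in N (left out, the last holds). Time passes only in rows, so rows that repeat a pose let the fingers close. It gives the time, the measured TCP pose, the force and the opening at its end, in the units of the state.
- get_obs(): the state, without advancing time (a new reading comes with each control period).
- grab_frame(name): name is "scene" or "top" or "wrist"; returns the picture (420x560x3 uint8, red, green, blue); there is no depth.
- camera_params(name): a dict with "mtx" (3x3 intrinsics, pixels), "D" ([k1, k2, p1, p2, k3] as OpenCV has them; the pictures are not rectified), "world_to_cam" (4x4, takes a point from world to camera coordinates); the wrist camera has in their place "T_tool_cam" (4x4, takes a point from camera to tool coordinates, whose origin is the TCP and whose axes are the tool frame's). Camera axes: x right, y down, z forward; pixel columns grow to the right and rows downward; lengths in m; the calibration is good to about 2 mm. A picture is of the moment at which its call begins: read the wrist's pose just before it. camera_params takes no time and is no camera call.
- hand_in(): hands the job in, once; it reports no verdict.
The state is a dict: "clock": time; "joints": joint angles; "qvel": joint speeds; "tau": joint torques, N m; "tcp_pos": TCP position; "orientation": TCP orientation; "contact_force": force on the tool from outside, world axes, zero at the start; "moment": the same for the moment, N m; "grip_width": finger opening in m.
Only numpy, scipy, OpenCV 4.12 (cv2) and the standard library are available. Lean on these libraries where they do the work, as an engineer would, in place of code of your own. Each camera call takes 0.05 s, during which the arm holds its last target. There are 200 camera calls.

### The job

Pick up the drill-core carrier, turn it until its cut-away plate matches the one-way pocket in the scanner's carriage, and lay it fully home in the pocket while the carriage is still out. Then slide the loaded carriage all the way in under the scan head to its stop and let go, keeping the carrier upright throughout and leaving the other things on the table where they are.

Things in the scene. Friction and masses are not known exactly. Their poses are not given: they have to be found in the camera images.
- carrier: Loose carrier, 0.4 to 0.75 kg: plywood plate 140 (x) x 100 (y) x 14 mm lying on the table, a stone drill core fixed along it. Origin: centre of the underside of the full 140 x 100 rectangle; x along the core, z up. The plate's +x +y corner is cut away (x +20 to +70, y +24 to +50 mm); its -y edge has a notch. Starts at any yaw within 2.2 rad of the pocket's.
- core (a point): Middle of the carrier's core, 44.5 mm above the plate's underside: a lying cylinder, 45 mm diameter, 110 mm long, along the carrier's x, rigid with the plate. It rests on two saddles, 40 mm wide, 12 mm long, 20 mm high, at x = -40 and +40 mm; between them it is free to be gripped across (along y) from above. Same axes as the carrier.
- notch (a point): Middle of the notch in the plate's -y edge, at the plate's top: x from -48 to -24 mm in the carrier's frame, 14 mm deep, right through the plate. Same axes as the carrier.
- pocket (a point): Centre of the pocket's floor in the sliding carriage (moves with it), about 45 mm above the table. The carrier is home when its origin and axes coincide with these. Pocket 146 (x) x 106 (y) mm, 12 mm deep, 3 mm clearance all round, a solid block in its +x +y corner (x from +23, y from +27 mm) and a key at its -y wall. Carriage 176 x 136 mm, slides along this frame's -y.
- key (a point): Top of the pocket's key, level with the pocket's rim: a solid block 18 (x) x 14 (y) mm on the -y wall, centred 36 mm to -x of the pocket's centre; the plate's notch goes over it. Same axes as the pocket.
- handle (a point): Middle of the top edge of the carriage's handle: a black upright blade 60 (x) x 12 (y) mm, 56 mm tall above the carriage's floor plate, on the carriage's +y end, 94 mm from the pocket's centre, top about 101 mm above the table. Same axes as the pocket; pinch it along y from above, or push its outer (+y) face towards -y.
- scan_head (a point): Middle of the underside of the scan head, 235 mm above the table: a black lens tube, 84 mm diameter, on an arm overhanging from a column at the -y end. Fixed; the pocket stands under it when the carriage is home. The loaded core's top passes 112 mm above the table.
- carriage (a joint): Travel of the carriage in m: 0 = fully out, 0.22 = home against its stop under the scan head; starts between 0 and 0.05. Rubs with about 2.5 N plus 10 N per m/s and stays where it is left.
- core_a: Bystander, leave alone: short upright drill-core plug, 50 mm diameter, 60 mm tall; origin at the centre of its underside.
- core_b: Bystander, leave alone: upright drill-core plug, 50 mm diameter, 85 mm tall; origin at the centre of its underside.
- hammer: Bystander, leave alone: hammer lying flat, on the far side of the table.
- brush: Bystander, leave alone: brush lying flat, on the robot's side of the table.
- bottle: Bystander, leave alone: closed white plastic bottle, 64 mm diameter, 170 mm tall; origin at the centre of its underside.
- mug: Bystander, leave alone: white mug, 80 mm diameter, 90 mm tall; origin at the centre of its underside.
There are look-alikes about, which are no part of the job. What is shaped like the carrier but green is not meant.

How it is judged:
On the way:
1. the carrier lies fully home in the pocket while the carriage is still out (travel under 0.12 m) (x of carrier in the frame of pocket between -0.006 and 0.006 m and y of carrier in the frame of pocket between -0.006 and 0.006 m and z of carrier in the frame of pocket between -0.003 and 0.003 m and angle between the x axis of carrier and the x axis of pocket, either way round below 0.08 rad and angle between carrier's own z axis and vertical below 0.04 rad and value of joint carriage below 0.12 m), for 0.2 s.
At the end, for the whole second after the job is handed in: The carrier lies fully home in the pocket (origin within 6 mm across and 3 mm in height of the pocket's floor centre, axes within 0.08 rad, level within 0.04 rad), at rest, and the carriage is in to its stop (travel over 0.212 of 0.22 m) (x of carrier in the frame of pocket between -0.006 and 0.006 m and y of carrier in the frame of pocket between -0.006 and 0.006 m and z of carrier in the frame of pocket between -0.003 and 0.003 m and angle between the x axis of carrier and the x axis of pocket, either way round below 0.08 rad and angle between carrier's own z axis and vertical below 0.04 rad and value of joint carriage above 0.212 m and linear speed of carrier below 0.02 m/s); the robot touches nothing.
It fails at once if the carrier is tipped more than 0.5 rad (angle between carrier's own z axis and vertical above 0.5 rad).
It fails at once if another thing on the table is moved more than 30 mm (distance of any of core_a, core_b, hammer, brush, bottle, mug from where it was at the start of the episode above 0.03 m).
It also fails if it takes over 54 s, if anything falls off the work surface, if the arm or the gripper's body presses on something with over 40 N, if the wrist force passes 120 N, or if a joint passes its speed limit or range.

## Working session

There is one attempt and no reset: what is moved stays moved. The work goes in short steps, Python scripts to look and compute and a tool call to move; the robot and the scene stay as the last step left them, time stands still between calls to the robot, and variables do not carry over. Pictures are saved under pics/ and viewed, about 8 in all and at most 12, crops included, and the job is handed in when it is done.

Besides the shell and the picture viewer there is one more tool, called after ">>>" by a JSON object that holds its "method" and its "body". servo_tool: Moves the arm, as the interface text tells. Its arguments: {"type":"object","properties":{"motion":{"type":"array","items":{"type":"array","items":{"type":"number"}}},"force":{"type":"number"}},"required":["motion"]}

```bash
mkdir -p pics
python3 - <<'E'
from bench import *
import cv2
o=get_obs()
for k in ('clock','joints','tcp_pos','orientation','grip_width','contact_force'):print(k,o[k])
for n in ('top','scene'):
    cv2.imwrite(f'pics/{n}0.png',cv2.cvtColor(grab_frame(n),cv2.COLOR_RGB2BGR))
    p=camera_params(n);print(n,p)
print(camera_params('wrist'))
E
```

```text
clock 0.0
joints [ 1.14785657  0.47784802  0.02232842  1.55647576 -0.01147878  1.10930063
 -0.08313105]
tcp_pos [ 0.20894763 -0.64155149  0.4036828 ]
orientation [ 0.97525946  1.34352642 -0.97362208]
grip_width 0.08490098125645641
contact_force [ 0.03482217 -0.45366722  0.0977825 ]
top {'mtx': array([[539.96309831,   0.        , 278.435392  ],
       [  0.        , 539.96309831, 202.32915824],
       [  0.        ,   0.        ,   1.        ]]), 'D': array([-0.10474161,  0.        ,  0.        ,  0.        ,  0.        ]), 'world_to_cam': array([[-0.01572314, -0.99982652, -0.00998521,  0.12785748],
       [-0.98091119,  0.01735995, -0.19367983,  0.5244569 ],
       [ 0.19381957,  0.00674935, -0.98101398,  1.53446763],
       [ 0.        ,  0.        ,  0.        ,  1.        ]])}
scene {'mtx': array([[425.11374629,   0.        , 282.53172776],
       [  0.        , 425.11374629, 213.9737248 ],
       [  0.        ,   0.        ,   1.        ]]), 'D': array([0.01785089, 0.        , 0.        , 0.        , 0.        ]), 'world_to_cam': array([[-0.11444246,  0.99340383, -0.00719375, -0.03933137],
       [ 0.72292887,  0.07831202, -0.68647002, -0.2795532 ],
       [-0.68137859, -0.08376189, -0.72712253,  1.58560333],
       [ 0.        ,  0.        ,  0.        ,  1.        ]])}
{'mtx': array([[289.59708367,   0.        , 280.69411954],
       [  0.        , 289.59708367, 208.57449984],
       [  0.        ,   0.        ,   1.        ]]), 'D': array([-0.04861478,  0.        ,  0.        ,  0.        ,  0.        ]), 'T_tool_cam': array([[-4.12510028e-04, -3.04757287e-01,  9.52429958e-01,
         3.10381780e-02],
       [ 9.65228960e-04, -9.52429717e-01, -3.04756792e-01,
         7.78831765e-02],
       [ 9.99999449e-01,  7.93597745e-04,  6.87047369e-04,
        -9.23144762e-04],
       [ 0.00000000e+00,  0.00000000e+00,  0.00000000e+00,
         1.00000000e+00]])}
```

View pics/top0.png

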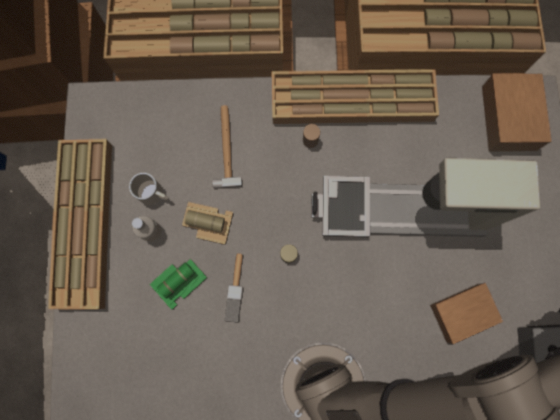

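View pics/scene0.png

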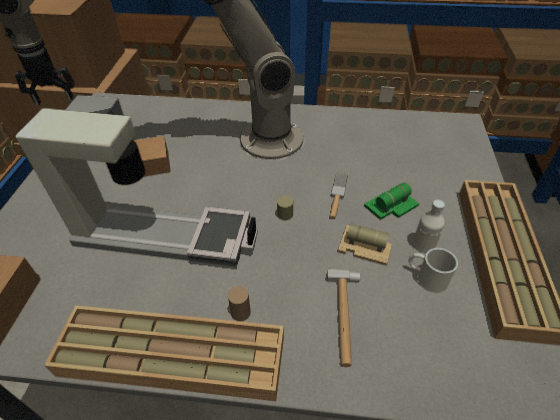

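The top picture shows the carrier at (207,222), the pocket at (347,206), its handle at (316,206) and the green decoy at (179,284). I'll enlarge the carrier and the pocket.

Run:
```python
import cv2,numpy as np
im=cv2.imread('pics/top0.png')
a=cv2.resize(im[190:255,170:245],None,fx=5.3,fy=5.3,interpolation=cv2.INTER_CUBIC)
b=cv2.resize(im[165:245,305:380],None,fx=5.3,fy=5.3,interpolation=cv2.INTER_CUBIC)
h=max(a.shape[0],b.shape[0]);c=np.zeros((h,a.shape[1]+b.shape[1],3),np.uint8)
c[:a.shape[0],:a.shape[1]]=a;c[:b.shape[0],a.shape[1]:]=b
c=cv2.convertScaleAbs(c,alpha=1.5)
cv2.imwrite('pics/crop0.png',c);print(c.shape,a.shape)
```

```text
(424, 796, 3) (344, 398, 3)
```

View pics/crop0.png

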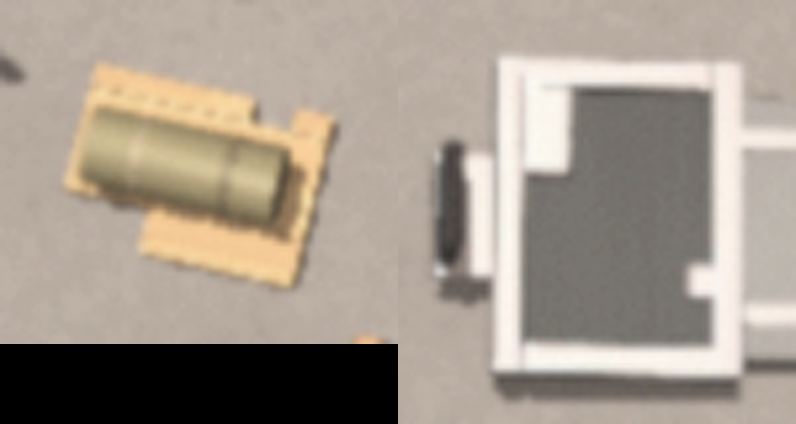

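```bash
cat > h.py <<'E'
import numpy as np,cv2
from bench import *
from scipy.optimize import least_squares
from scipy.spatial.transform import Rotation as R
def cam(name,obs=None):
    p=camera_params(name)
    if name=='wrist':
        T=np.eye(4);T[:3,:3]=R.from_rotvec(obs['orientation']).as_matrix();T[:3,3]=obs['tcp_pos']
        W=np.linalg.inv(T@p['T_tool_cam'])
    else: W=p['world_to_cam']
    return p['mtx'],p['D'],W
def proj(P,c):
    return cv2.projectPoints(np.asarray(P,float).reshape(-1,3),cv2.Rodrigues(c[2][:3,:3])[0],c[2][:3,3],c[0],c[1])[0][:,0]
def ray(px,c,z):
    n=cv2.undistortPoints(np.asarray(px,float).reshape(-1,1,2),c[0],c[1])[:,0]
    d=np.c_[n,np.ones(len(n))]@c[2][:3,:3];o=-c[2][:3,:3].T@c[2][:3,3]
    return o+d*((z-o[2])/d[:,2])[:,None]
def fit(loc,px,c,z0,x0):
    """planar pose (x,y,yaw) of an upright body with origin at height z0"""
    loc=np.asarray(loc,float);px=np.asarray(px,float)
    def f(q):
        M=R.from_euler('z',q[2]).as_matrix()
        return (proj(loc@M.T+[q[0],q[1],z0],c)-px).ravel()
    s=least_squares(f,x0,loss='soft_l1',x_scale=[.1,.1,1]);return s.x,np.abs(f(s.x)).reshape(-1,2).max(1).round(1)
def tool(o):
    M=R.from_rotvec(o['orientation']).as_matrix();return M
def plan(o,target,yaw):
    """shift in tool axes to place grasp point at target, turn so tool z is along world dir yaw (mod pi)"""
    M=tool(o);g=o['tcp_pos']+.155*M[:,0]
    # tool pointing down assumed after; turn about tool x
    d=np.array([np.cos(yaw),np.sin(yaw),0])
    t=np.degrees(np.arctan2(-d@M[:,1],d@M[:,2]))
    t=(t+90)%180-90
    return M.T@(np.asarray(target)-g),t
E
python3 - <<'E'
from h import *
c=cam('top');o=get_obs()
A=np.array([[97,65],[335,118],[293,287],[65,190],[148,208],[140,252],[255,98],[300,110]]);A=(A+.5)/5.3-.5+[170,190]
L=[[70,-50,14],[-70,-50,14],[-70,50,14],[70,24,14],[20,24,14],[20,50,14],[-24,-50,14],[-48,-50,14]]
print('carrier',fit(np.array(L)/1000,A,c,0,[.5,.2,1.3]))
B=np.array([[500,58],[742,64],[740,378],[494,373],[688,265],[688,298],[570,174]])-[398,0];B=(B+.5)/5.3-.5+[305,165]
L=[[88,68,12],[88,-68,12],[-88,-68,12],[-88,68,12],[-27,-39,12],[-45,-39,12],[23,27,12]]
print('pocket',fit(np.array(L)/1000,B,c,.045,[.5,-.1,0]))
print(tool(o).round(3))
print('handle',ray([[316,206]],c,.101))
print('head lens',ray([[430,190]],c,.26),'box',ray([[440,160],[535,160],[535,210],[440,210]],c,.33))
for n,p,z in (('core_a',(288,254),.06),('core_b',(312,132),.085),('brick',(468,313),.08),('brush',(235,290),.02),('hammer',(227,183),.02)):print(n,ray([p],c,z).round(3))
E
```

```text
carrier (array([0.47576177, 0.33662789, 1.33382395]), array([0.2, 0.2, 0.2, 0.1, 0.4, 0.3, 0.3, 0.5]))
pocket (array([ 0.51294417, -0.07918601, -0.04783842]), array([0.4, 0.2, 0.3, 0.5, 0.3, 0.2, 0.1]))
[[-0.001  0.951  0.31 ]
 [ 0.001  0.31  -0.951]
 [-1.    -0.    -0.002]]
handle [[0.50430507 0.01220339 0.101     ]]
head lens [[ 0.51081996 -0.27250617  0.26      ]] box [[ 0.57103181 -0.283358    0.33      ]
 [ 0.56822246 -0.52681955  0.33      ]
 [ 0.44123506 -0.5124193   0.33      ]
 [ 0.44571855 -0.27380684  0.33      ]]
core_a [[0.373 0.094 0.06 ]]
core_b [[0.73  0.016 0.085]]
brick [[ 0.194 -0.409  0.08 ]]
brush [[0.274 0.25  0.02 ]]
hammer [[0.595 0.274 0.02 ]]
```

>>> {"method": "servo_tool", "body": {"motion": [[0,0.025,-0.038,-7,-1],[0,0.05,-0.076,-14,-1],[0,0.075,-0.114,-21,-1],[0,0.1,-0.152,-28,-1],[0,0.125,-0.19,-35,-1],[0,0.149,-0.227,-42,-1],[0,0.18,-0.254,-50,-1],[0,0.211,-0.281,-58,-1]]}}

```text
clock: 0.9
tcp_pos: [0.3226, -0.3073, 0.4042]
orientation: [0.188, 1.564, -0.186]
contact_force: [0.8, -0.6, -1.5]
grip_width: 0.0857
```

Run:
```python
from h import *
o=get_obs();M=tool(o);print(M.round(3),o['clock'],o['tcp_pos'].round(3),o['joints'].round(2))
for w in ([.37,-.23],[.45,-.05],[.476,.337]): print(w,(M.T@(np.r_[w,.40]-o['tcp_pos'])).round(3))
print(plan(o,[.476,.337,.2],1.334+np.pi/2))
```

```text
[[-0.001  0.236  0.972]
 [ 0.001  0.972 -0.236]
 [-1.     0.001 -0.001]] 0.9 [ 0.323 -0.307  0.404] [ 0.92  0.12 -0.32  2.06  0.04  0.97  0.34]
[0.37, -0.23] [0.004 0.086 0.028]
[0.45, -0.05] [0.004 0.28  0.063]
[0.476, 0.337] [ 0.005  0.662 -0.003]
(array([ 0.04985952,  0.66211544, -0.00282376]), np.float64(-0.09100914134262439))
```

>>> {"method": "servo_tool", "body": {"motion": [[0,0.045,0.015,0,-1],[0,0.09,0.03,0,-1],[0,0.135,0.038,0,-1],[0,0.18,0.046,0,-1],[0,0.23,0.055,0,-1],[0,0.28,0.062,0,-1],[0,0.33,0.055,0,-1],[0,0.38,0.048,0,-1]]}}

```text
clock: 1.7
tcp_pos: [0.4588, 0.0502, 0.4044]
orientation: [0.189, 1.564, -0.187]
contact_force: [1.5, 0.1, -0.3]
grip_width: 0.0853
```

Run:
```python
from h import *
o=get_obs();M=tool(o);print(o['clock'],o['tcp_pos'].round(3),o['joints'].round(2))
print(plan(o,[.476,.337,.2],1.334+np.pi/2))
```

```text
1.7 [0.459 0.05  0.404] [ 0.35  0.18 -0.66  2.01  0.13  0.99 -0.61]
(array([ 0.04976219,  0.28250139, -0.05082223]), np.float64(-0.12070517427787308))
```

>>> {"method": "servo_tool", "body": {"motion": [[0.01,0.048,-0.008,0,-1],[0.02,0.095,-0.017,0,-1],[0.03,0.143,-0.025,0,-1],[0.04,0.19,-0.034,0,-1],[0.05,0.235,-0.042,0,-1],[0.05,0.282,-0.051,0,-1],[0.05,0.282,-0.051,0,-1]]}}

```text
clock: 2.4
tcp_pos: [0.4736, 0.3433, 0.3547]
orientation: [0.186, 1.567, -0.176]
contact_force: [-0.0, 0.1, -0.3]
grip_width: 0.0857
```

Run:
```python
from h import *
o=get_obs();im=grab_frame('wrist')
np.save('w1.npy',np.r_[o['tcp_pos'],o['orientation']])
im=cv2.cvtColor(im,cv2.COLOR_RGB2BGR);cv2.imwrite('pics/w1.png',im)
L=np.array([[70,-50,14],[-70,-50,14],[-70,50,14],[70,24,14],[20,24,14],[20,50,14],[-24,-50,14],[-48,-50,14]])/1000
M=R.from_euler('z',1.334).as_matrix()
p=proj(L@M.T+[.4758,.3366,0],cam('wrist',o));print(p.round(1))
x0,y0=np.maximum(p.min(0)-25,0).astype(int);x1,y1=(p.max(0)+25).astype(int)
c=im[y0:y1,x0:x1];s=min(800/c.shape[1],600/c.shape[0]);c=cv2.resize(c,None,fx=s,fy=s,interpolation=cv2.INTER_CUBIC)
c=cv2.convertScaleAbs(c,alpha=1.4);cv2.imwrite('pics/w1c.png',c);print(x0,y0,s,c.shape)
```

```text
[[334.6 133.6]
 [327.2 255.4]
 [242.8 254.7]
 [263.6 132.9]
 [264.  180.1]
 [240.2 179.9]
 [329.5 218.8]
 [328.3 238.3]]
215 107 3.468208092485549 (600, 499, 3)
```

View pics/w1c.png

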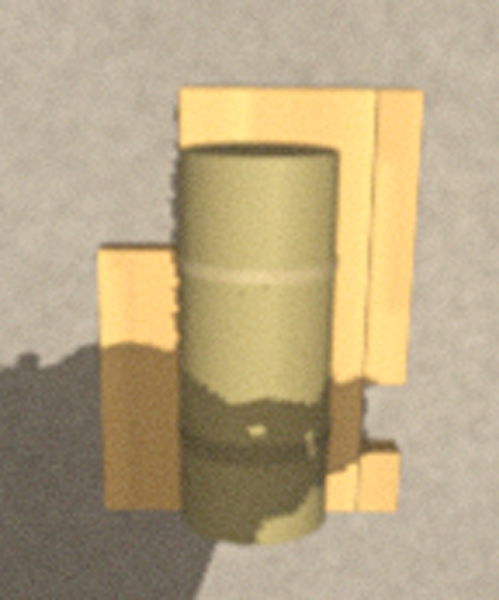

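The wrist picture shows the whole plate, with corners in the crop at (424,91), (398,511), (105,510), (180,86) and (98,246). The notch is at (405,384)–(400,450). All of this agrees with the top view.

Run:
```python
from h import *
o=get_obs();w=np.load('w1.npy');c=cam('wrist',dict(tcp_pos=w[:3],orientation=w[3:]))
s=3.468208
A=(np.array([[424,91],[398,511],[105,510],[180,86],[98,246],[405,384],[400,450]])+.5)/s-.5+[215,107]
L=np.array([[70,-50,14],[-70,-50,14],[-70,50,14],[70,24,14],[20,50,14],[-24,-50,14],[-48,-50,14]])/1000
q,e=fit(L,A,c,0,[.476,.337,1.33]);print(q,e)
print(plan(o,[q[0],q[1],.043],q[2]+np.pi/2),o['tcp_pos'],tool(o).round(3))
```

```text
[0.47865516 0.33766599 1.33082267] [0.8 0.3 0.4 0.3 0.6 0.3 0.7]
(array([ 0.1563572 , -0.00210934,  0.00569764]), np.float64(0.4040311126722429)) [0.47441771 0.33996323 0.35437916] [[-0.003  0.231  0.973]
 [ 0.003  0.973 -0.231]
 [-1.     0.003 -0.003]]
```

>>> {"method": "servo_tool", "body": {"motion": [[0.03,-0.002,0.005,0.4,-1],[0.07,-0.002,0.005,0.4,-1],[0.11,-0.002,0.005,0.4,-1],[0.145,-0.002,0.005,0.4,-1],[0.156,-0.002,0.005,0.4,-1],[0.156,-0.002,0.005,0.4,-1]]}}

```text
clock: 3.05
tcp_pos: [0.4783, 0.336, 0.1972]
orientation: [0.19, 1.568, -0.189]
contact_force: [-0.9, -0.4, 0.3]
grip_width: 0.0849
```

>>> {"method": "servo_tool", "body": {"motion": [[0,0,0,0,1],[0,0,0,0,1],[0,0,0,0,1],[0,0,0,0,1],[0,0,0,0,1]], "force": 50}}

```text
clock: 3.55
tcp_pos: [0.4791, 0.3363, 0.1991]
orientation: [0.191, 1.565, -0.188]
contact_force: [-0.9, -1.2, 5.8]
grip_width: 0.0437
```

Run:
```python
from h import *
o=get_obs();print(o['clock'],o['tcp_pos'],o['grip_width'],o['contact_force'],o['joints'].round(2));print(plan(o,[.4787,.3377,.043],1.331+np.pi/2))
```

```text
3.55 [0.47906178 0.33633782 0.19907791] 0.04368890017765318 [-0.94479659 -1.17920146  5.81847551] [-0.28  0.67 -0.58  1.89  0.53  0.74 -1.4 ]
(array([ 0.00108083,  0.00100248, -0.0002684 ]), np.float64(-0.07997077617881132))
```

>>> {"method": "servo_tool", "body": {"motion": [[-0.03,0,0,0,1],[-0.07,0,0,0,1],[-0.11,0,0,0,1],[-0.15,-0.02,0.006,0,1],[-0.15,-0.055,0.018,7,1],[-0.15,-0.09,0.03,14,1],[-0.15,-0.13,0.043,21,1],[-0.15,-0.17,0.056,28,1]]}}

```text
clock: 4.35
tcp_pos: [0.4924, 0.1558, 0.3487]
orientation: [0.575, 1.496, -0.574]
contact_force: [0.7, 0.2, -7.0]
grip_width: 0.0435
```

Run:
```python
from h import *
o=get_obs();print(o['clock'],o['tcp_pos'],o['grip_width'],o['contact_force'],o['joints'].round(2));print(plan(o,[.5134,-.0787,.194],-.0478+np.pi/2))
```

```text
4.35 [0.49235099 0.15576142 0.34872411] 0.04345550549530153 [ 0.69811629  0.21681171 -7.001643  ] [ 0.06  0.34 -0.59  1.96  0.23  0.91 -1.38]
(array([-0.00067847, -0.15983805,  0.17318035]), np.float64(50.665234019797))
```

>>> {"method": "servo_tool", "body": {"motion": [[0,-0.023,0.025,7,1],[0,-0.046,0.05,14,1],[0,-0.069,0.075,21,1],[0,-0.092,0.1,28,1],[0,-0.115,0.125,35,1],[0,-0.138,0.15,42,1],[0,-0.16,0.173,49,1],[0,-0.16,0.173,50.6,1]], "force": 70}}

```text
clock: 5.15
tcp_pos: [0.5127, -0.0843, 0.3481]
orientation: [1.249, 1.183, -1.255]
contact_force: [-0.3, 0.2, -5.9]
grip_width: 0.0432
```

Run:
```python
from h import *
o=get_obs();print(o['clock'],o['tcp_pos'],tool(o).round(3),o['contact_force'],o['joints'].round(2));print(plan(o,[.5134,-.0787,.116],-.0478+np.pi/2))
```

```text
5.15 [ 0.51268649 -0.08431505  0.34807228] [[-0.004  0.998 -0.058]
 [-0.001 -0.058 -0.998]
 [-1.    -0.004  0.002]] [-0.33952454  0.1872058  -5.904977  ] [ 0.31  0.31 -0.32  1.96  0.12  0.89 -1.7 ]
(array([ 0.07705983,  0.00123305, -0.00602445]), np.float64(-0.5640383542453833))
```

Now I'll go down to just above the rim and look.

>>> {"method": "servo_tool", "body": {"motion": [[0.03,0.001,-0.006,-0.6,1],[0.06,0.001,-0.006,-0.6,1],[0.077,0.001,-0.006,-0.6,1],[0.077,0.001,-0.006,-0.6,1],[0.077,0.001,-0.006,-0.6,1]]}}

```text
clock: 5.65
tcp_pos: [0.5137, -0.0781, 0.2714]
orientation: [1.241, 1.189, -1.247]
contact_force: [0.7, -0.2, -6.2]
grip_width: 0.0435
```

Run:
```python
from h import *
o=get_obs();im=grab_frame('wrist')
np.save('w2.npy',np.r_[o['tcp_pos'],o['orientation']])
im=cv2.cvtColor(im,cv2.COLOR_RGB2BGR);cv2.imwrite('pics/w2.png',im)
c=cv2.convertScaleAbs(cv2.resize(im,(800,600),interpolation=cv2.INTER_CUBIC),alpha=1.4);cv2.imwrite('pics/w2c.png',c)
print(o['clock'],o['tcp_pos'],tool(o).round(4),o['contact_force']);print(plan(o,[.5134,-.0787,.116],-.0478+np.pi/2))
```

```text
5.65 [ 0.51367252 -0.07812972  0.2713806 ] [[-0.0041  0.9989 -0.0465]
 [-0.0011 -0.0465 -0.9989]
 [-1.     -0.0041  0.0013]] [ 0.69973237 -0.16374207 -6.1924119 ]
(array([0.00038094, 0.00038407, 0.00038241]), np.float64(0.07544462422015386))
```

View pics/w2c.png

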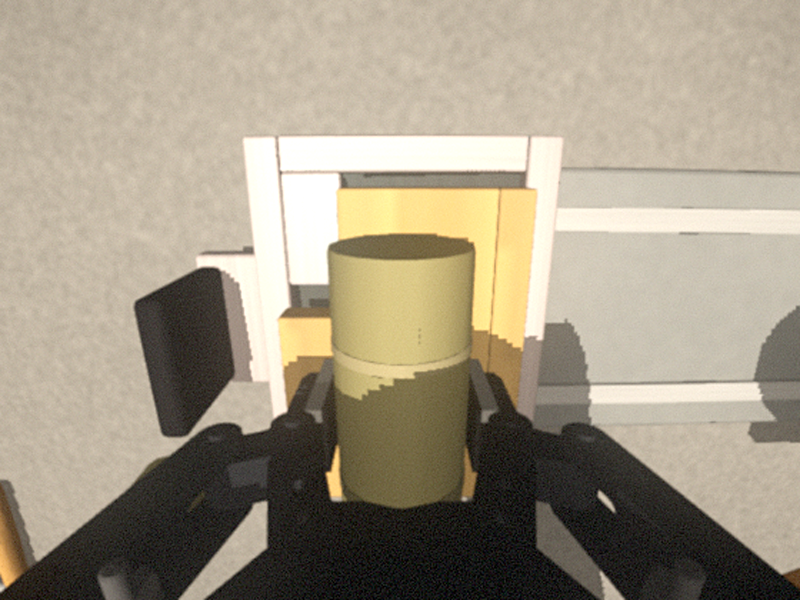

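The view shows the plate just above the pocket with its cut-away at the block. I'll enlarge this area to measure the offset.

Run:
```python
import cv2
im=cv2.imread('pics/w2.png')[85:235,165:401]
cv2.imwrite('pics/w2d.png',cv2.convertScaleAbs(cv2.resize(im,None,fx=3.38,fy=3.38,interpolation=cv2.INTER_CUBIC),alpha=1.5))
```

```text
(no output)
```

View pics/w2d.png

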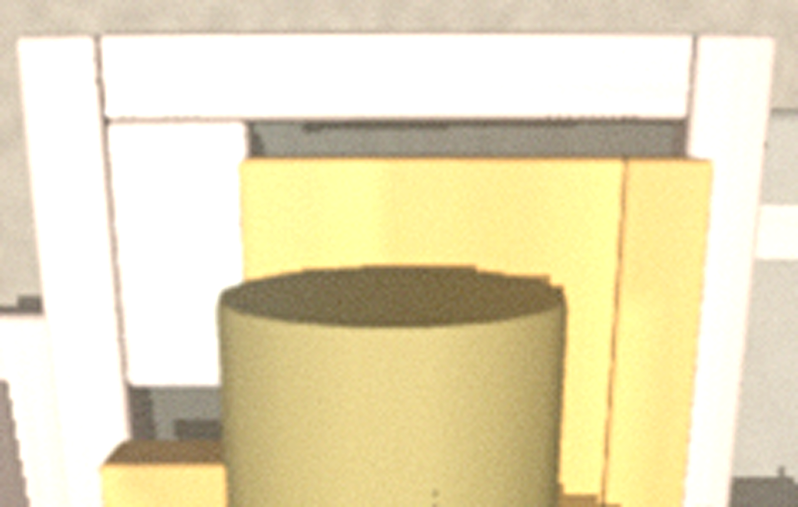

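```bash
cat > rel.py <<'E'
from h import *
w=np.load('w2.npy');c=cam('wrist',dict(tcp_pos=w[:3],orientation=w[3:]))
s=3.38;f=lambda A:(np.array(A)+.5)/s-.5+[165,85]
P,pe=fit(np.array([[88,68,12],[88,-68,12],[73,53,12],[73,-53,12],[23,53,12],[73,27,12]])/1e3,f([[20,38],[773,38],[105,118],[688,118],[128,385],[247,122]]),c,.045,[.514,-.079,-.05])
print('pocket',P,pe)
for z in (.070,.0723,.0745):
    C,ce=fit(np.array([[70,24,14],[70,-50,14],[20,50,14]])/1e3,f([[241,160],[712,160],[103,465]]),c,z,[.514,-.079,-.05])
    d=R.from_euler('z',-P[2]).as_matrix()[:2,:2]@(C-P)[:2]
    print(z,'carrier',C,ce,'rel in pocket mm',d*1000,'dyaw deg',np.degrees(C[2]-P[2]))
E
python3 rel.py
```

```text
pocket [ 0.51509645 -0.07878993 -0.04494122] [2.1 2.6 1.1 1.1 0.9 0.4]
0.07 carrier [ 0.5126298  -0.07821698 -0.04025969] [0.6 0.9 0.2] rel in pocket mm [-2.48990126  0.46155768] dyaw deg 0.26823189521488
0.0723 carrier [ 0.5129072  -0.07850135 -0.04277017] [0.4 3.2 0.8] rel in pocket mm [-2.20000278  0.18993469] dyaw deg 0.12439240125150254
0.0745 carrier [ 0.51310692 -0.07880904 -0.04444782] [0.4 5.4 1.4] rel in pocket mm [-1.98666509 -0.10847298] dyaw deg 0.028270167233937153
```

```bash
cat >> rel.py <<'E'
print()
def fz(L,A,x0,zz):
    r=[]
    for z in zz:
        q,e=fit(np.array(L)/1e3,f(A),c,z,x0[:3]);r.append((np.sum(e**2),z,q,e))
    return min(r,key=lambda t:t[0])
a=fz([[88,68,12],[88,-68,12],[73,53,12],[73,-53,12],[23,53,12],[73,27,12]],[[20,38],[773,38],[105,118],[688,118],[128,385],[247,122]],[.514,-.079,-.05],np.arange(.03,.06,.001))
b=fz([[70,24,14],[70,-50,14],[20,50,14]],[[241,160],[712,160],[103,465]],[.514,-.079,-.05],np.arange(.055,.085,.001))
print(a);print(b);print((R.from_euler('z',-a[2][2]).as_matrix()[:2,:2]@(b[2]-a[2])[:2])*1e3)
o=get_obs();print(o['clock'],tool(o).round(4))
E
python3 rel.py | tail -5
```

```text
(np.float64(0.65), np.float64(0.069), array([ 0.51251922, -0.07815972, -0.04023358]), array([0.5, 0.2, 0.6]))
[-2.55734561  0.2717601 ]
5.7 [[-0.0024  0.9989 -0.0466]
 [-0.0013 -0.0466 -0.9989]
 [-1.     -0.0023  0.0014]]
```

>>> {"method": "servo_tool", "body": {"motion": [[0,0.0024,0.0002,0.1,1],[0.006,0.0024,0.0002,0.1,1],[0.012,0.0024,0.0002,0.1,1],[0.017,0.0024,0.0002,0.1,1],[0.021,0.0024,0.0002,0.1,1],[0.024,0.0024,0.0002,0.1,1],[0.024,0.0024,0.0002,0.1,1]]}}

```text
clock: 6.4
tcp_pos: [0.5163, -0.0785, 0.2475]
orientation: [1.242, 1.188, -1.248]
contact_force: [0.4, 0.1, -5.9]
grip_width: 0.0429
```

Run:
```python
from h import *
o=get_obs();print(o['clock'],o['tcp_pos'],o['contact_force'],o['moment'],tool(o).round(4));print(plan(o,[.5158,-.0783,.0891],-.047+np.pi/2))
```

```text
6.4 [ 0.51625408 -0.07851106  0.24746411] [ 0.4083083   0.08396432 -5.90802176] [-0.00268791  0.00380588  0.00768643] [[-0.0034  0.9988 -0.0484]
 [-0.0012 -0.0484 -0.9988]
 [-1.     -0.0034  0.0013]]
(array([ 3.36438622e-03,  6.70356744e-05, -3.99282983e-04]), np.float64(-0.07933793126420596))
```

No contact yet, and the bottom is already below the rim, so the plate is in the pocket. I'll lower it the last few millimetres.

>>> {"method": "servo_tool", "body": {"motion": [[0.0015,0,0,0,1],[0.003,0,0,0,1],[0.004,0,0,0,1],[0.004,0,0,0,1]]}}

```text
clock: 6.8
tcp_pos: [0.5162, -0.0785, 0.2442]
orientation: [1.242, 1.187, -1.248]
contact_force: [-3.3, 0.1, 3.3]
grip_width: 0.0433
```

It rests on the floor (force rose from -6 N to +3 N). Now I'll release and rise.

>>> {"method": "servo_tool", "body": {"motion": [[0,0,0,0,-0.3],[0,0,0,0,-1],[0,0,0,0,-1],[0,0,0,0,-1],[-0.03,0,0,0,-1],[-0.07,0,0,0,-1],[-0.11,0,0,0,-1],[-0.11,0,0,0,-1]]}}

```text
clock: 7.6
tcp_pos: [0.5186, -0.0782, 0.3596]
orientation: [1.246, 1.179, -1.241]
contact_force: [0.8, -0.2, 0.0]
grip_width: 0.0856
```

Run:
```python
from h import *
o=get_obs();im=grab_frame('wrist')
np.save('w3.npy',np.r_[o['tcp_pos'],o['orientation']])
im=cv2.cvtColor(im,cv2.COLOR_RGB2BGR);cv2.imwrite('pics/w3.png',im)
c=cv2.convertScaleAbs(cv2.resize(im[90:330,160:420],None,fx=2.5,fy=2.5,interpolation=cv2.INTER_CUBIC),alpha=1.4);cv2.imwrite('pics/w3c.png',c)
print(o['clock'],o['tcp_pos'],tool(o).round(4),o['contact_force'],o['grip_width'])
```

```text
7.6 [ 0.51863254 -0.07822832  0.35956493] [[ 0.0067  0.9988 -0.0487]
 [-0.0026 -0.0487 -0.9988]
 [-1.      0.0069  0.0022]] [ 0.84092819 -0.2154706   0.02005484] 0.0855504434163022
```

View pics/w3c.png

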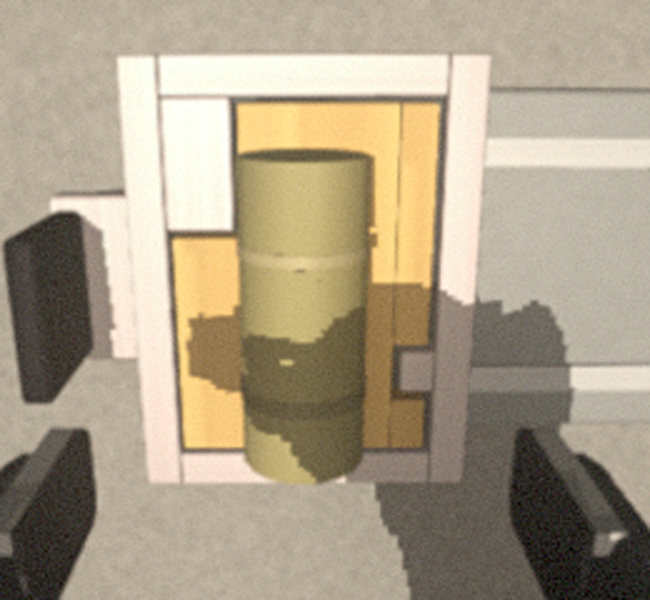

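The plate sits level in the pocket with even gaps all round, and the notch is over the key at (415,370). Next I'll go behind the handle with the fingers open, so that the near finger's back pushes it and the wrist stays clear of the scan head.

>>> {"method": "servo_tool", "body": {"motion": [[0,0,-0.045,0,-1],[0,0,-0.09,0,-1],[0,0,-0.135,0,-1],[0.02,0,-0.175,0,-1],[0.06,0,-0.178,0,-1],[0.1,0,-0.178,0,-1],[0.13,0,-0.178,0,-1],[0.13,0,-0.178,0,-1]]}}

```text
clock: 8.45
tcp_pos: [0.5242, 0.0986, 0.2218]
orientation: [1.238, 1.188, -1.251]
contact_force: [-0.3, 0.2, 0.0]
grip_width: 0.0855
```

Run:
```python
from h import *
o=get_obs();M=tool(o);print(o['clock'],o['tcp_pos'],M.round(4),o['contact_force'],o['joints'].round(2))
g=o['tcp_pos']+.155*M[:,0];d=R.from_euler('z',.0465).as_matrix()@(g-[.516,-.0786,.045]);print('in pocket',d)
```

```text
8.45 [0.52422422 0.09858157 0.22184816] [[-0.0067  0.9988 -0.0479]
 [-0.0044 -0.0479 -0.9988]
 [-1.     -0.0064  0.0047]] [-0.25977271  0.24293604  0.04357112] [-0.03  0.52 -0.34  2.01  0.28  0.66 -2.17]
in pocket [-0.00101972  0.17664146  0.02185311]
```

>>> {"method": "servo_tool", "body": {"motion": [[0,0,0.01,0,-1],[0,0,0.02,0,-1],[0,0,0.032,0,-1],[0,0,0.046,0,-1],[0,0,0.06,0,-1],[0,0,0.075,0,-1],[0,0,0.09,0,-1],[0,0,0.105,0,-1]]}}

```text
clock: 9.25
tcp_pos: [0.5198, -0.0078, 0.2232]
orientation: [1.239, 1.186, -1.25]
contact_force: [1.1, 4.3, 4.7]
grip_width: 0.0855
```

Run:
```python
from h import *
o=get_obs();M=tool(o);print(o['clock'],o['tcp_pos'],M.round(4),o['contact_force'],o['joints'].round(2))
g=o['tcp_pos']+.155*M[:,0];d=R.from_euler('z',.0465).as_matrix()@(g-[.516,-.0786,.045]);print('in pocket0',d)
cv2.imwrite('pics/s1.png',cv2.cvtColor(grab_frame('scene'),cv2.COLOR_RGB2BGR))
```

```text
9.25 [ 0.51979068 -0.00775977  0.22324338] [[-0.0043  0.9988 -0.0482]
 [-0.0045 -0.0482 -0.9988]
 [-1.     -0.0041  0.0047]] [1.09776632 4.3095677  4.74487073] [ 0.17  0.5  -0.34  2.04  0.28  0.64 -1.98]
in pocket0 [-0.00014489  0.0702087   0.02324642]
```

View pics/s1.png

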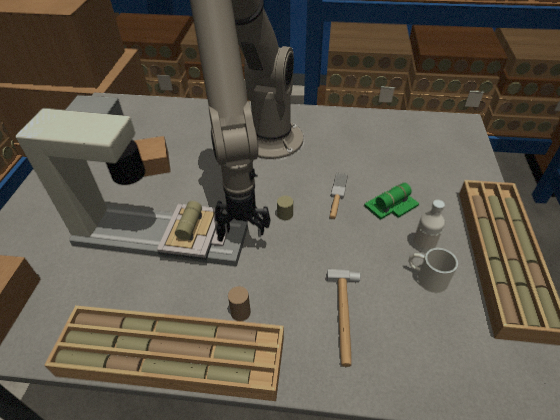

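The carriage is sliding in with the carrier seated, the push takes about 4 N, and the head is well clear. I'll keep going.

>>> {"method": "servo_tool", "body": {"motion": [[0,0,0.015,0,-1],[0,0,0.03,0,-1],[0,0,0.045,0,-1],[0,0,0.06,0,-1],[0,0,0.075,0,-1],[0,0,0.088,0,-1],[0,0,0.099,0,-1],[0,0,0.107,0,-1]]}}

```text
clock: 10.1
tcp_pos: [0.5137, -0.1192, 0.2236]
orientation: [1.24, 1.183, -1.256]
contact_force: [1.9, 2.7, -0.5]
grip_width: 0.0852
```

>>> {"method": "servo_tool", "body": {"motion": [[0,0,0.005,0,-1],[0,0,0.01,0,-1],[0,0,0.014,0,-1]]}}

```text
clock: 10.4
tcp_pos: [0.5129, -0.1333, 0.2237]
orientation: [1.239, 1.183, -1.256]
contact_force: [2.2, 4.1, -1.3]
grip_width: 0.0849
```

>>> {"method": "servo_tool", "body": {"motion": [[0,0,0.004,0,-1],[0,0,0.008,0,-1],[0,0,0.012,0,-1]]}}

```text
clock: 10.7
tcp_pos: [0.5125, -0.1401, 0.2239]
orientation: [1.241, 1.191, -1.25]
contact_force: [-1.7, 28.4, 9.2]
grip_width: 0.0854
```

The stop is met at y = -0.140, close to the predicted -0.142. I'll back off, rise, and check.

>>> {"method": "servo_tool", "body": {"motion": [[0,0,-0.005,0,-1],[0,0,-0.025,0,-1],[0,0,-0.06,0,-1],[-0.03,0,-0.1,0,-1],[-0.07,0,-0.14,0,-1],[-0.11,0,-0.18,0,-1],[-0.12,-0.03,-0.21,0,-1],[-0.12,-0.05,-0.25,0,-1]]}}

```text
clock: 11.5
tcp_pos: [0.4753, 0.1124, 0.3466]
orientation: [1.244, 1.186, -1.249]
contact_force: [0.3, -0.5, -0.1]
grip_width: 0.0856
```

Run:
```python
from h import *
o=get_obs();print(o['clock'],o['tcp_pos'],o['contact_force'])
a=cv2.cvtColor(grab_frame('scene'),cv2.COLOR_RGB2BGR);b=cv2.cvtColor(grab_frame('top'),cv2.COLOR_RGB2BGR)
cv2.imwrite('pics/t2.png',b);cv2.imwrite('pics/s2.png',a)
x=cv2.resize(a[100:270,40:300],(400,262),interpolation=cv2.INTER_CUBIC);y=cv2.resize(b[90:260,300:560],(400,262),interpolation=cv2.INTER_CUBIC)
c=np.vstack([np.hstack([x,y]),cv2.resize(np.hstack([a,b]),(800,300))])
cv2.imwrite('pics/end.png',c)
```

```text
11.5 [0.47526249 0.11237557 0.34655974] [ 0.30177575 -0.52513848 -0.10195704]
```

View pics/end.png

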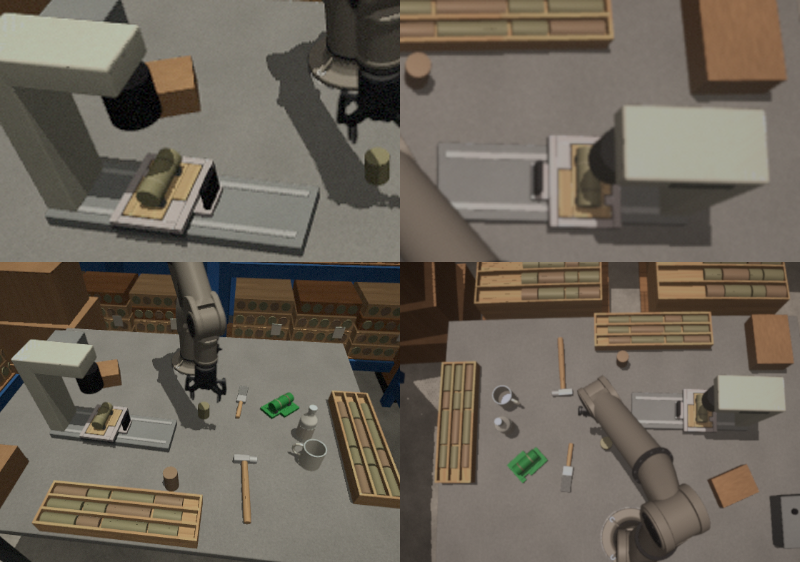

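Run:
```python
from h import *
c=cam('top')
A=(np.array([[149,135],[151,226],[220,226]])+.5)/(400/260)-.5+[300,90]
w=ray(A,c,.057);M=R.from_euler('z',-.047).as_matrix()
L=np.array([[88,68,12],[-88,68,12],[-88,-68,12]])/1e3
print((w-L@M.T).round(4), 'start pocket .5144 -.0788; travel', (-.0788-(w-L@M.T)[:,1]).round(3))
```

```text
[[ 0.503  -0.2964  0.045 ]
 [ 0.5024 -0.2982  0.045 ]
 [ 0.506  -0.2943  0.045 ]] start pocket .5144 -.0788; travel [0.218 0.219 0.216]
```

```bash
python3 -c "
from bench import *
print(hand_in())"
```

```text
the job is handed in; nothing more can be done
None
```

I laid the carrier in the pocket, pushed the loaded carriage in to its stop and handed the job in at about 11.6 s of the 54 s. The hand-in gave no verdict.

**Loading:** I gripped the carrier across its core, turned it about 79°, and used a wrist-camera view just above the rim to correct a 2.4 mm offset. After release, the wrist picture showed the plate in the pocket with even gaps all round and the notch over the key. The carriage had not yet been moved.

**Sliding in:** I pushed the outer face of the handle with the back of one open finger. The push force stayed at about 4 N until it rose to 28 N at the stop, within 2 mm of where I expected it. I then backed the arm off; the wrist force reads near zero.

**Last checks:** The final top view puts the carriage's slide at 0.216–0.219 m from its start, which agrees with a full 0.22 m to the stop. The scene picture shows the carrier lying flat in the pocket, and the other things look unmoved. I judged them by eye only, and the arm partly hid `core_a` from above.

**Disagreements:**
- The top and wrist cameras differed by about 3 mm on the carrier's position.
- In the hover view above the rim, the fits left up to about 3 pixels of error at the heights I assumed; the relative offset I used stayed consistent to about 0.5 mm.

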